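# Set the cap press over the vial and press its cap home

## Task

The snap cap of the wide-capped vial still stands proud. Squeeze the release lever of the cap press and keep it squeezed while you slide the press head along its rail to the notch at the vial, let go so that the head locks there, then push the press pedal right down to its stop so that the cap goes fully home, and let the pedal come up again. Do not touch the vial or its cap with the gripper, press the pedal nowhere but over the vial, and leave the dropper bottles and the other things standing where they are.

Things in the scene. Friction and masses are not known exactly. Their poses are not given: they have to be found in the camera images.
- press_base: Fixed cap press: grey base 197x130x10 mm, 24 mm wide rail, black block (top 26 mm up) with 3 bottle nests, 37 mm bore. Origin: on the worktop under the rail; x along the rail, away from the robot within 0.25 rad; z up. Lock notches at x = -67.5 (parking, where the head starts), -22.5, 22.5, 67.5 mm. A nest is at each of the last three, centre y = -60 mm; bottles stand 10 mm above the worktop.
- head (a joint): Slide of the white press head along the rail, m, + along press x: 0 = parking notch; 0.045, 0.090, 0.135 = notches of the three nests; range -0.004 to 0.147; about 2 mm play either way in a notch. It slides only while the lever is squeezed, friction about 1.5 N.
- lever (a joint): Release lever on the head, rad: 0 = home, tooth in a notch; 0.165 = squeezed to its stop; tooth clear of the rack above about 0.11. Sprung back: about 2.5 N at its grip to start, 6 N at the stop. Let go between notches it stays near 0.11 and the head is not locked until it slides into a notch.
- grip_post (a point): Middle of the head's fixed grip post, an upright steel bar 22 mm wide along the rail, 10 mm thick across it, top 180 mm above the worktop. This point: 165 mm above the worktop, press y = 15 mm. Squeeze post and lever together here, across the rail, from above.
- lever_grip (a point): Middle of the release lever, an upright steel bar on the +y side of the post, 22 mm wide along the rail, 8 mm thick, top about 180 mm up. At home: 165 mm up, press y = 40 mm; squeezed it comes 14 mm nearer the post (over post and lever 34 mm at home, about 20 mm squeezed). Its pivot, along the rail, is 87 mm below this point.
- head_aim (a point): Point on the head where the pad of the pedal comes down: at the head's place along the rail, press y = -60 mm, 110 mm above the worktop (the pad's height at the stop). It must be over the vial.
- pedal (a joint): Hinged press pedal on the head, rad: 0 = up (sprung), 0.35 = down on its stop. The steel arm reaches from its hinge (130 mm up, press y = -12 mm, axis along the rail) towards -y over the nests; its round pad pushes on the bottle below. Pushing the paddle down with the cap under it takes about 7 N; on the stop the force just rises.
- pedal_paddle (a point): Middle of the top of the flat rubber-faced paddle, 36 mm along the rail x 40 mm, at the pedal's free end, its top 4 mm above the hinge line, 105 mm from the hinge. About 170 mm above the worktop when up, 134 mm on the stop, moving on an arc about the hinge (press y about -109 to -117 mm). On the same cross line of the head (one press x) as grip_post, lever_grip and head_aim.
- vial: Loose glass vial, 35 mm across, with a wide white ribbed cap 38 mm across; it stands upright in one of the three nests. Origin: centre of its underside; z up.
- cap (a joint): How far the vial's cap has been pushed down, m: 0 = standing proud, 0.007 = fully home.
- cap_top (a point): Centre of the top of the vial's cap: 117 mm above the worktop while proud, 110 mm when home.
- dropper_a: Loose amber dropper bottle with black rubber bulb, 33 mm across, 102 mm tall, in another nest. Origin: centre of its underside.
- dropper_b: A second such dropper bottle, in the remaining nest.
- petri_stack: Bystander: stack of white petri dishes, 92 mm across, 57 mm tall. Origin: centre of its underside.
- timer: Bystander: small white bench timer, 62 x 65 x 18 mm. Origin: centre of its underside.
- marker: Bystander: marker pen, 135 mm long, 17 mm thick, lying. Origin: below its middle.

How it is judged:
On the way, in this order (a step that is already met when the one before it is completed fails the run):
1. the press head stands locked at the vial's notch with the lever home (horizontal distance between head_aim and vial below 0.008 m and value of joint lever below 0.03 rad), for 0.2 s.
2. the pedal is pressed down to its stop with the head locked at the vial (all of step 1 and value of joint pedal above 0.325 rad and value of joint cap above 0.005 m), for 0.1 s.
At the end, for the whole second after the job is handed in: The vial's cap is down by more than 5 of its 7 mm, the vial stands upright (within 0.1 rad) on the floor of its nest at rest, the press head is locked at the vial's notch (aim point within 8 mm of the vial, level), the lever is home (under 0.03 rad) and the pedal is up again (under 0.04 rad) (all of step 1 and value of joint cap above 0.005 m and value of joint pedal below 0.04 rad and angle between vial's own z axis and vertical below 0.1 rad and height (world z) of vial below 0.014 m and linear speed of vial below 0.02 m/s and velocity of joint head below 0.01 m/s); the robot touches nothing.
It fails at once if the gripper or arm touches the vial or its cap (contact force between any of the fingers, the arm and vial above 0.5 N).
It fails at once if the pedal is pushed down (past 0.15 rad) anywhere but over the vial (value of joint pedal above 0.15 rad and horizontal distance between head_aim and vial above 0.02 m).
It fails at once if a bystander or dropper bottle is shifted by more than 25 mm (distance of any of petri_stack, timer, marker, dropper_a, dropper_b from where it was at the start of the episode above 0.025 m).
It also fails if it takes over 48 s, if anything falls off the work surface, if the arm or the gripper's body presses on something with over 40 N, if the wrist force passes 120 N, or if a joint passes its speed limit or range.

## Robot

A 6-joint arm with a two-finger parallel gripper is mounted at the origin on a cart in front of the work surface, level with it; the furniture and walls round the work are solid. World frame = base frame: x ahead of the robot, y to its left, z up, the work surface at z = 0. Lengths are in m, angles in rad, forces in N, time in s.
With the tool pointing down it reaches from about 0.35 to 0.975 m from the base axis. Payload 4.9 kg.
Tool frame: the origin (TCP) lies midway between the tips of the shut fingers; the grasp point (between the pads) lies 19 mm behind it; z points along the fingers, y is the line along which they close (so a half turn about z gives the same grasp; the last joint's range is limited). The gripper opens to 85 mm and grips with 20 to 120 N. Pads are 22 mm wide; open, the fingers measure 114 mm over their backs; the gripper's body (76 mm by 85 mm) begins 54 mm behind the grasp point. The pads swing forward as they close: fully open they stand 13 mm farther back than shut.
Start: joints at [-1.347, 0.053, 1.613, -0, 1.476, -0.119], TCP at [0.21, -0.589, 0.211] pointing down, gripper open.
Joint ranges: [-3.01, 3.01], [-1.01, 2.22], [0.06, 2.58], [-1.02, 4.17], [0.09, 2.62], [-3.14, 3.14]. Speed limits (rad/s): [2.57, 2.57, 3.14, 3.14, 3.14, 3.14].

## Interface

Orientations are given as a unit quaternion [w, x, y, z].
In Python, from plant import * gives the robot as it stands.
- The arm moves only by the tool jog_arm, never from a script. Its argument "targets" is a list of rows, each a list of 3 entries, a list of its own where there are three numbers: the shift along the tool's x, y, z in units of 25 mm (1.0 is 25 mm), then the turn, a rotation vector about the tool's x, y, z in units of 8 degrees (1.0 is 8 degrees), then the opening in per cent of the stroke, from 0 (shut) to 100 (fully open). A call has 1 to 8 rows; each row is the pose to reach, as a shift and turn from the pose commanded when the call began, along the tool's axes at that moment; what a row does not reach only later rows make up. A row lasts 1/8 s, in which the tool goes at most 62.5 mm and 10.7 degrees, less where a joint would pass 70% of its speed; a pose out of reach is approached as far as the arm can. A call with a gripper value outside its range is refused whole. The fingers move at their own pace and stop on an object; the grip force is fixed at half the most. Time passes only in rows, so rows that repeat a pose let the fingers close. It gives the time, the measured TCP pose, the force, the opening and the grip force at its end, in the units of the state.
- state(): the state, without advancing time (a new reading comes with each control period).
- grab_frame(name): name is "scene" or "top" or "wrist"; returns (picture, depth): 400x640x3 uint8, red, green, blue; 400x640 float32, m along the optical axis (not along the pixel's ray), 0 where there is no reading.
- camera_params(name): a dict with "fovy" (degrees; the focal length in pixels is half the picture's height over the tangent of half this angle, whatever the lens; pixels are square), "cx", "cy" (the principal point, pixels), "rvec" (rotation vector, rad) and "tvec" (3), from world to camera coordinates, as OpenCV has them; the wrist camera has in their place "hand_eye" (4x4, takes a point from camera to tool coordinates, whose origin is the TCP and whose axes are the flange's). Camera axes: x right, y down, z forward; pixel columns grow to the right and rows downward; lengths in m; the calibration is good to about 2 mm. The wrist camera is an equidistant fisheye: a pixel r from the principal point sees the ray r / f radians off the axis. A picture is of the moment at which its call begins: read the wrist's pose just before it. camera_params takes no time and is no camera call.
- job_done(): hands the job in; it is judged then, once.
The state is a dict: "time": time; "joint_pos": joint angles; "joint_vel": joint speeds; "joint_efforts": joint torques, N m; "tool_pos": TCP position; "tool_rot": TCP orientation; "contact_force": force on the tool from outside, world axes, zero at the start; "ft_torque": the same for the moment, N m; "gripper_width": opening from 0.0 (shut) to 1.0 (fully open); "grasp_force": force on a finger pad.
Only numpy, scipy, OpenCV 4.12 (cv2) and the standard library are available. Lean on these libraries where they do the work, as an engineer would, in place of code of your own. Each camera call takes 0.05 s, during which the arm holds its last target. There are 200 camera calls.

## Working session

There is one attempt and no reset: what is moved stays moved. The work goes in short steps, Python scripts to look and compute and a tool call to move; the robot and the scene stay as the last step left them, time stands still between calls to the robot, and variables do not carry over. Pictures are saved under pics/ and viewed, at most 10 in all, crops included, and the job is handed in when it is done.

Besides the shell and the picture viewer there is one more tool, called after "Emit:" by a JSON object that holds its "method" and its "body", one argument or row to a line. jog_arm: Moves the arm, as the interface text tells. Its arguments: {"type":"object","properties":{"targets":{"type":"array"}},"required":["targets"]}

```bash
mkdir -p pics; cat > h.py <<'E'
from plant import *
import numpy as np, cv2
from scipy.spatial.transform import Rotation as R
def cloud(name):
    p,d=grab_frame(name); c=camera_params(name)
    f=200/np.tan(np.radians(c['fovy'])/2)
    v,u=np.mgrid[:400,:640]
    P=np.dstack([(u-c['cx'])/f*d,(v-c['cy'])/f*d,d])
    Rm=cv2.Rodrigues(np.array(c['rvec'],float))[0]
    W=(P-np.array(c['tvec']).ravel())@Rm
    W[d==0]=np.nan
    return p,W
E
python3 - <<'E'
from h import *
for n in ('scene','top'):
    p,W=cloud(n); np.save(f'{n}.npy',W); cv2.imwrite(f'pics/{n}0.png',p[:,:,::-1])
    c=camera_params(n); print(n,c)
print(state())
E
```

```text
scene {'fovy': 49.07741299523108, 'cx': 317.7127812044185, 'cy': 207.1774417879718, 'rvec': array([ 2.18527979, -1.2017722 ,  0.42457785]), 'tvec': array([-0.33081098,  0.47851223,  0.59754846])}
top {'fovy': 46.328639135171024, 'cx': 322.26913949100856, 'cy': 201.2561579137226, 'rvec': array([ 1.95075463, -2.26839501,  0.24816532]), 'tvec': array([0.08328465, 0.62983731, 0.9119228 ])}
{'time': 0.1, 'joint_pos': array([-1.34699213e+00,  5.33019707e-02,  1.61416829e+00, -7.08894206e-06,
        1.47598051e+00, -1.18977350e-01]), 'joint_vel': array([ 2.82257910e-04, -1.75307778e-03, -5.03273345e-03,  1.13217511e-03,
        5.85087042e-06,  8.95798916e-04]), 'joint_efforts': array([ 1.09825349e-03, -3.94902384e+01, -3.71363640e+01, -1.05337549e-04,
        3.93632508e-03, -1.78955014e-05]), 'tool_pos': array([ 0.20994479, -0.58804457,  0.20937215]), 'tool_rot': array([-9.27598664e-04,  9.85348037e-01,  1.70553169e-01, -5.21962796e-05]), 'contact_force': array([0.22245565, 0.03396154, 0.33406624]), 'ft_torque': array([0.02321798, 0.00046428, 0.01178991]), 'grasp_force': 0.0, 'gripper_width': 0.9978966648978063}
```

View pics/scene0.png

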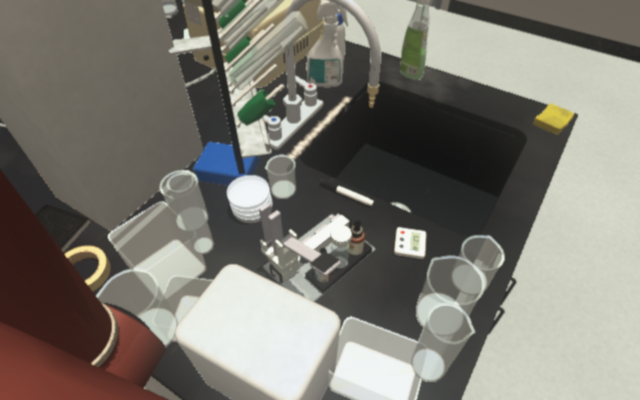

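View pics/top0.png

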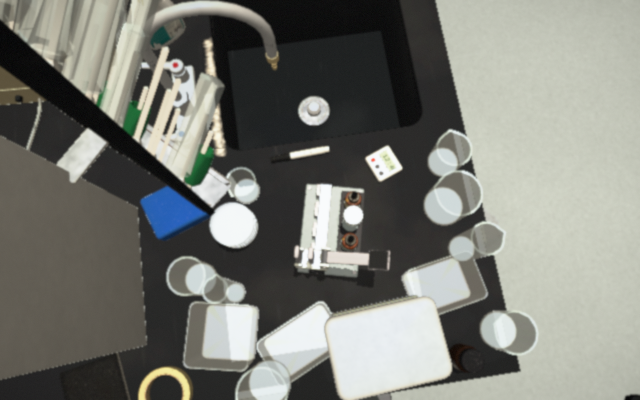

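The top view shows the press head at about (345,260): paddle at (380,260), post and lever near (300,253). The white vial cap is at (352,215), in the middle nest, with droppers at (352,197) and (350,240). Next I'll measure these.

```bash
python3 - <<'E'
from h import *
T=np.load('top.npy');S=np.load('scene.npy');p=cv2.imread('pics/top0.png')
np.set_printoptions(precision=4,suppress=True)
def med(W,r0,r1,c0,c1,z0,z1):
    A=W[r0:r1,c0:c1].reshape(-1,3);A=A[(A[:,2]>z0)&(A[:,2]<z1)];return len(A),A.mean(0) if len(A) else 0,A.min(0) if len(A) else 0,A.max(0) if len(A) else 0
print('cap',med(T,200,232,338,368,.108,.125))
print('paddle',med(T,245,275,365,395,.155,.185))
print('posts',med(T,235,275,285,325,.165,.195))
print('droppers',med(T,185,206,338,368,.09,.12),med(T,230,250,338,362,.09,.12))
# base / rail edges: grey at z 5..15mm
A=T[175:285,285:325].reshape(-1,3);A=A[(A[:,2]>.006)&(A[:,2]<.014)]
print('base',len(A),cv2.minAreaRect(A[:,:2].astype(np.float32)))
B=T[180:260,340:370].reshape(-1,3);B=B[(B[:,2]>.022)&(B[:,2]<.03)]
print('block',len(B),cv2.minAreaRect(B[:,:2].astype(np.float32)))
for W,n in((T,'T'),(S,'S')):
    A=W.reshape(-1,3);A=A[(A[:,2]>.165)&(A[:,2]<.19)&(A[:,0]>.3)&(A[:,0]<.8)&(abs(A[:,1]+0)<.45)]
    print(n,len(A)); 
    if n=='S':
        q,k=np.unique(np.round(A[:,:2]/.01).astype(int),axis=0,return_counts=True); print(np.c_[q,k][k>3].tolist())
print('white box',med(T,300,380,335,445,.02,.5), 'bowl',med(T,320,330,270,300,.0,.5))
print('petri',med(T,205,245,212,255,.05,.065))
# tall objects map within region
g=T.reshape(-1,3);g=g[np.isfinite(g[:,0])]
H=np.zeros((14,16))
for x,y,z in g:
    i=int((x-.2)/.05);j=int((y+.6)/.05)
    if 0<=i<14 and 0<=j<16 and x>.2 and y>-.6:H[i,j]=max(H[i,j],z)
print((H*1000).astype(int))
E
```

```text
cap (295, array([ 0.5877, -0.0661,  0.1155]), array([ 0.5689, -0.0849,  0.109 ]), array([ 0.6077, -0.0468,  0.1209]))
paddle (465, array([ 0.4899, -0.0917,  0.1701]), array([ 0.4689, -0.1148,  0.1563]), array([ 0.5108, -0.0686,  0.1808]))
posts (133, array([0.5225, 0.0394, 0.1779]), array([0.5093, 0.0215, 0.165 ]), array([0.5359, 0.0581, 0.1833]))
droppers (41, array([ 0.6306, -0.0766,  0.1054]), array([ 0.6256, -0.0824,  0.0901]), array([ 0.6382, -0.0709,  0.1125])) (37, array([ 0.5438, -0.0555,  0.1067]), array([ 0.5384, -0.0621,  0.0905]), array([ 0.5507, -0.0496,  0.1128]))
base 758 ((0.593071699142456, 0.038114119321107864), (0.08101705461740494, 0.2020033299922943), 85.12704467773438)
block 469 ((0.591471254825592, -0.06727001070976257), (0.0501021109521389, 0.13478416204452515), 76.1459732055664)
T 2052
S 3365
[[30, -18, 12], [31, -18, 25], [32, -18, 23], [33, -18, 23], [34, -18, 23], [35, -18, 19], [36, -18, 22], [37, -18, 18], [38, -18, 21], [39, -18, 5], [39, -17, 13], [40, -17, 9], [40, 40, 40], [40, 41, 20], [40, 42, 21], [40, 43, 20], [40, 44, 20], [40, 45, 8], [41, 39, 
[... 2416 characters left out ...]
 204 203 204 203  66  73 122]
 [  0   0   0   0   4  93  92   8 203 202 202 201 198  73  72 124]
 [  0   0   0   0   3 171 173  92  92 180 177 157 139   4   6 203]
 [  0   0   0   0   0 170 172   6   4 179 173 153 183 183   4 201]
 [  0   0   0   0   4 131 131 131   4   4 120 117  43   4  60  61]
 [  0   0   0   0   0 132 133 131   4  29 120  44  42   5  60 126]
 [  0   0   0   0   3 103 101  16  24  18  29  44  14   4  87 701]
 [  0   0   0   0   0 102 102   8  20  21   5   5   5   6 394 682]
 [  0   0   0   0   5   4   5   5  16   5   5  18  18  18 400 395]
 [  0   0   0   0   4   5   5   0   0   0   0   0   0   0   0 505]
 [  0   0   0   0   5   5   6   0   0   0   0   0 306 358 377 377]]
```

```bash
python3 - <<'E'
import cv2
a=cv2.imread('pics/top0.png')[175:285,280:400];cv2.imwrite('pics/c1.png',cv2.resize(a,None,fx=5,fy=5,interpolation=cv2.INTER_CUBIC))
E
```

```text
(no output)
```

View pics/c1.png

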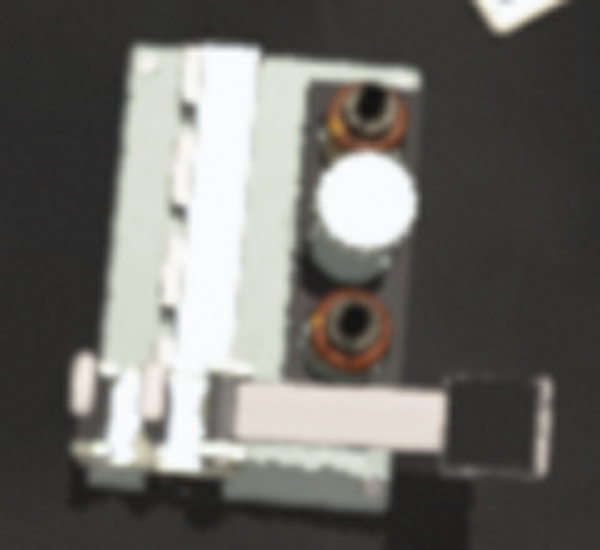

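The rail lies at about −0.24 rad and the vial is in the middle nest, so the head target is 0.090. The head geometry agrees to about 2 mm. I'll lift first, then travel over to the grip.

Emit:
{"method": "jog_arm", "body": {
  "targets": [
    [[0,0,-5.6],[0,0,0],70],
    [[0,0,-5.6],[0,0,0],70],
    [[0,0,-5.6],[0,0,2],70],
    [[20,-19.4,-5.6],[0,0,4.2],70],
    [[20,-19.4,-5.6],[0,0,4.2],70],
    [[20,-19.4,-5.6],[0,0,4.2],70],
    [[20,-19.4,-5.6],[0,0,4.2],70],
    [[20,-19.4,-5.6],[0,0,4.2],70]
  ]
}}

```text
time: 1.1
tool_pos: [0.3486, -0.3063, 0.35]
tool_rot: [-0.0, 0.993, -0.122, -0.0]
contact_force: [1.7, 0.2, -0.4]
gripper_width: 0.703
grasp_force: 0.0
```

```bash
cat >> h.py <<'E'
EX=np.array([.9713,-.2377]);EY=np.array([.2377,.9713]);O=np.array([.5799,-.0024])
YAW=-.24
def w(px,py,z): return np.r_[O+px*EX+py*EY,z]
def go(t,ydir=-1):
    s=state();q=np.array(s['tool_rot']);r=R.from_quat(q[[1,2,3,0]]);M=r.as_matrix()
    Z=np.array([0,0,-1.]);Y=ydir*np.r_[EY,0];X=np.cross(Y,Z)
    D=R.from_matrix(M.T@np.column_stack([X,Y,Z])).as_rotvec(degrees=True)/8
    d=s['tool_pos']-np.r_[O,0]
    print('t',round(s['time'],2),'press xyz',np.round([d[:2]@EX*1e3,d[:2]@EY*1e3,d[2]*1e3],1),'shift',np.round(M.T@(t-s['tool_pos'])/.025,3),'turn',np.round(D,3),'w',round(s['gripper_width'],3),'F',np.round(s['contact_force'],1),s['grasp_force'])
E
python3 -c "
from h import *
go(w(-.0675,.022,.30))"
```

```text
t 1.1 press xyz [-152.4 -350.2  350. ] shift [  3.336 -14.9     2.005] turn [-0.003  0.001 -0.03 ] w 0.703 F [ 1.7  0.2 -0.4] 0.0
```

Emit:
{"method": "jog_arm", "body": {
  "targets": [
    [[3.3,-14.9,0],[0,0,0],70],
    [[3.3,-14.9,0],[0,0,0],70],
    [[3.3,-14.9,0],[0,0,0],70],
    [[3.3,-14.9,0],[0,0,0],70],
    [[3.3,-14.9,0],[0,0,0],70],
    [[3.3,-14.9,0],[0,0,0],70],
    [[3.3,-14.9,2],[0,0,0],70],
    [[3.3,-14.9,2],[0,0,0],70]
  ]
}}

```text
time: 2.1
tool_pos: [0.5156, 0.0343, 0.295]
tool_rot: [0.0, 0.993, -0.121, -0.005]
contact_force: [0.5, 0.7, -0.4]
gripper_width: 0.7
grasp_force: 0.0
```

```bash
python3 -c "
from h import *
go(w(-.0675,.022,.30))
c=camera_params('wrist');print(c)
p,d=grab_frame('wrist');cv2.imwrite('pics/w1.png',p[:,:,::-1]);np.save('wd.npy',d)"
```

```text
t 2.1 press xyz [-71.2  20.4 295. ] shift [ 0.145 -0.064 -0.204] turn [ 0.013  0.074 -0.012] w 0.7 F [ 0.5  0.7 -0.4] 0.0
{'fovy': 65.70646984690485, 'cx': 321.31310984732767, 'cy': 196.82209616575668, 'hand_eye': array([[ 1.08324332e-03, -9.57454380e-01, -2.88582636e-01,
         7.31479753e-02],
       [ 9.99998621e-01,  6.73974498e-04,  1.51756182e-03,
         1.45581629e-04],
       [-1.25849888e-03, -2.88583882e-01,  9.57453790e-01,
        -1.62981883e-01],
       [ 0.00000000e+00,  0.00000000e+00,  0.00000000e+00,
         1.00000000e+00]])}
```

View pics/w1.png

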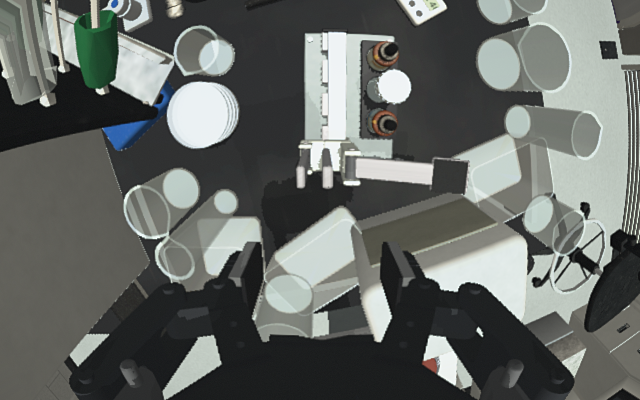

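The wrist view shows the lever top at about (302,180), the post top at about (327,180), and the gripper centred near column 320. I'll get the exact post positions from the depth.

```bash
cat >> h.py <<'E'
def wcloud():
    s=state();p,d=grab_frame('wrist');c=camera_params('wrist');f=200/np.tan(np.radians(c['fovy'])/2)
    v,u=np.mgrid[:400,:640];a=u-c['cx'];b=v-c['cy'];r=np.hypot(a,b);th=r/f;k=np.tan(th)/np.maximum(r,1e-9)
    P=np.dstack([a*k*d,b*k*d,d]);h=c['hand_eye'];P=P@h[:3,:3].T+h[:3,3]
    q=np.array(s['tool_rot']);W=P@R.from_quat(q[[1,2,3,0]]).as_matrix().T+s['tool_pos'];W[d==0]=np.nan
    L=W-np.r_[O,0];return p,np.dstack([L[...,:2]@EX,L[...,:2]@EY,L[...,2]])*1e3
E
python3 -c "
from h import *
np.set_printoptions(precision=1,suppress=True)
p,L=wcloud()
def m(r0,r1,c0,c1,z0,z1):
    A=L[r0:r1,c0:c1].reshape(-1,3);A=A[(A[:,2]>z0)&(A[:,2]<z1)];print(len(A),A.mean(0),np.percentile(A,5,0),np.percentile(A,95,0))
m(145,192,292,312,175,186);m(145,192,316,336,175,186);m(150,200,430,470,150,190);m(65,105,375,412,112,122)
print(L[165:200:4,326].tolist())
go(w(-.0675,.022,.30))"
```

```text
203 [-63.5  39.2 178.7] [-72.8  35.4 176.2] [-54.4  43.1 180.3]
238 [-63.7  13.9 178.9] [-73.6   9.1 176.9] [-54.4  18.5 180.5]
1252 [ -63.3 -109.9  170.6] [ -79.5 -126.2  164.2] [-47.6 -93.8 176.4]
851 [ 24.5 -60.3 115.7] [  9.5 -75.9 114.1] [ 39.6 -45.  117.1]
[[-53.61385013257259, 14.584739180780216, 168.47130803745893], [-55.422391509744934, 14.753670131428887, 178.53720215494474], [-59.01196687195143, 14.765103047971733, 179.56086914233154], [-62.55279030305069, 14.77921554975989, 180.76550043104035], [-66.8529023185742, 14.739608517680075, 178.9201423057113], [-70.5964113748646, 14.740978036396156, 179.45449960698772], [-74.87115326127233, 14.709304353515991, 178.13207406075827], [-131.63675406018552, 11.543674941142935, -1.720581487464956], [-137.47197491116893, 11.566687899955488, 0.4880268300714308]]
t 2.2 press xyz [-68.7  19.5 300.7] shift [ 0.  -0.1  0. ] turn [ 0.  0. -0.] w 0.703 F [-0.4 -0.   1.1] 0.0
```

Emit:
{"method": "jog_arm", "body": {
  "targets": [
    [[0.2,0,1],[0,0,0],70],
    [[0.2,0,3],[0,0,0],70],
    [[0.2,0,4],[0,0,0],70],
    [[0.2,0,5],[0,0,0],70],
    [[0.2,0,5.5],[0,0,0],70],
    [[0.2,0,6],[0,0,0],70],
    [[0.2,0,6],[0,0,0],70],
    [[0.2,0,6],[0,0,0],70]
  ]
}}

```text
time: 3.2
tool_pos: [0.5236, 0.032, 0.1516]
tool_rot: [-0.0, 0.993, -0.122, 0.001]
contact_force: [-0.2, -0.9, -0.2]
gripper_width: 0.7
grasp_force: 0.0
```

```bash
python3 -c "
from h import *
go(w(-.064,.020,.150))"
```

```text
t 3.2 press xyz [-62.8  20.  151.6] shift [-0.047  0.001  0.064] turn [-0.002 -0.012 -0.027] w 0.7 F [-0.2 -0.9 -0.2] 0.0
```

Clear of contact, so I'll squeeze now.

Emit:
{"method": "jog_arm", "body": {
  "targets": [
    [[0,0,0],[0,0,0],40],
    [[0,0,0],[0,0,0],20],
    [[0,0,0],[0,0,0],10],
    [[0,0,0],[0,0,0],10],
    [[0,0,0],[0,0,0],10],
    [[0,0,0],[0,0,0],10]
  ]
}}

```text
time: 3.95
tool_pos: [0.5232, 0.0293, 0.1522]
tool_rot: [0.003, 0.993, -0.122, 0.001]
contact_force: [-2.8, -7.3, 6.0]
gripper_width: 0.151
grasp_force: 57.4
```

```bash
python3 -c "
from h import *
go(w(-.064,.020,.150))"
```

```text
t 3.95 press xyz [-62.6  17.3 152.2] shift [-0.056 -0.107  0.085] turn [ 0.045 -0.013 -0.028] w 0.151 F [-2.8 -7.3  6. ] 57.408043190371245
```

```bash
python3 -c "
from h import *
np.set_printoptions(precision=1,suppress=True)
p,L=wcloud();cv2.imwrite('pics/w2.png',cv2.resize(p[180:400,180:460,::-1],None,fx=2.5,fy=2.5,interpolation=cv2.INTER_CUBIC))
cv2.imwrite('pics/s2.png',cv2.resize(grab_frame('scene')[0][170:310,230:390,::-1],None,fx=4,fy=4,interpolation=cv2.INTER_CUBIC))"
```

```text
(no output)
```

View pics/w2.png

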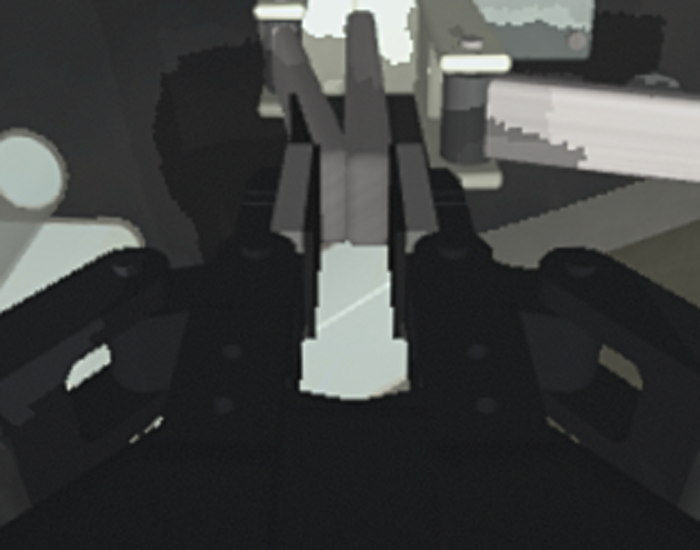

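View pics/s2.png

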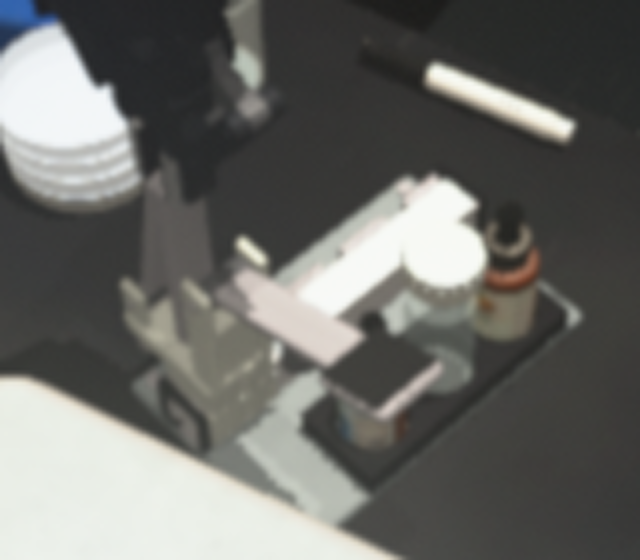

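Post and lever are squeezed together between the pads. I'll slide about 88 mm along the rail (tool x +3.5), re-centring in y as I go.

Emit:
{"method": "jog_arm", "body": {
  "targets": [
    [[0,0.1,0],[0,0,0],10],
    [[0.5,0.1,0],[0,0,0],10],
    [[1,0.1,0],[0,0,0],10],
    [[1.5,0.1,0],[0,0,0],10],
    [[2,0.1,0],[0,0,0],10],
    [[2.5,0.1,0],[0,0,0],10],
    [[3,0.1,0],[0,0,0],10],
    [[3.4,0.1,0],[0,0,0],10]
  ]
}}

```text
time: 5.05
tool_pos: [0.6057, 0.0087, 0.1522]
tool_rot: [0.001, 0.993, -0.121, 0.001]
contact_force: [-2.9, 0.3, 6.2]
gripper_width: 0.15
grasp_force: 58.1
```

Emit:
{"method": "jog_arm", "body": {
  "targets": [
    [[0.1,0,0],[0,0,0],10],
    [[0.1,0,0],[0,0,0],10]
  ]
}}

```text
time: 5.3
tool_pos: [0.6085, 0.008, 0.1522]
tool_rot: [0.001, 0.993, -0.121, 0.001]
contact_force: [1.0, -0.6, 4.5]
gripper_width: 0.147
grasp_force: 58.0
```

```bash
python3 -c "
from h import *
np.set_printoptions(precision=1,suppress=True)
p,L=wcloud();cv2.imwrite('pics/w3.png',p[:,:,::-1])
from h import *
A=L.reshape(-1,3);A=A[(A[:,1]<-90)&(A[:,1]>-135)&(A[:,2]>155)&(A[:,2]<185)&(abs(A[:,0]-20)<60)];print(len(A),A.mean(0) if len(A) else 0)
_,W=cloud('top');D=W-np.r_[O,0];D=np.dstack([D[...,:2]@EX,D[...,:2]@EY,D[...,2]]).reshape(-1,3)*1e3
A=D[(D[:,1]<-90)&(D[:,1]>-135)&(D[:,2]>155)&(D[:,2]<185)&(abs(D[:,0]-20)<60)];print(len(A),A.mean(0) if len(A) else 0)
go(w(.0245,.0175,.152))"
```

```text
3116 [  25.4 -107.7  169.6]
409 [  21.2 -109.9  170.7]
t 5.4 press xyz [ 25.3  16.9 152.2] shift [-0. -0.  0.] turn [ 0. -0. -0.] w 0.148 F [ 1.2 -0.7  4.7] 58.00862960983068
```

Paddle centre is at x≈25 mm and the cap was at 24.5, so the head is over the vial. I'll release now.

Emit:
{"method": "jog_arm", "body": {
  "targets": [
    [[0,0,0],[0,0,0],40],
    [[0,0,0],[0,0,0],70],
    [[0,0,0],[0,0,0],70],
    [[0,0,0],[0,0,0],70],
    [[0,0,-1],[0,0,0],70],
    [[0,0,-3],[0,0,0],70],
    [[0,0,-5],[0,0,0],70],
    [[0,0,-6],[0,0,0],70]
  ]
}}

```text
time: 6.4
tool_pos: [0.6081, 0.008, 0.3045]
tool_rot: [0.0, 0.993, -0.122, 0.002]
contact_force: [0.5, 0.0, 0.7]
gripper_width: 0.701
grasp_force: 0.0
```

Emit:
{"method": "jog_arm", "body": {
  "targets": [
    [[-1,0,0],[0,0,0],20],
    [[-3.5,0,0],[0,0,0],0],
    [[-3.5,0,0],[0,0,0],0],
    [[-3.5,0,0],[0,0,0],0]
  ]
}}

```text
time: 6.9
tool_pos: [0.5226, 0.0294, 0.3009]
tool_rot: [0.0, 0.993, -0.122, 0.001]
contact_force: [-0.7, -0.2, -0.7]
gripper_width: 0.001
grasp_force: 0.0
```

```bash
python3 -c "
from h import *
np.set_printoptions(precision=1,suppress=True)
p,L=wcloud();cv2.imwrite('pics/w4.png',p[:,:,::-1])
D=L.reshape(-1,3)
for n,y0,y1,z0,z1 in(('paddle',-132,-88,160,180),('posts',0,60,174,186),('post',2,24,174,186),('lever',27,55,174,186),('cap',-85,-78,105,122)):
    A=D[(D[:,1]<y1)&(D[:,1]>y0)&(D[:,2]>z0)&(D[:,2]<z1)&(abs(D[:,0]-20)<40)];print(n,len(A),A.mean(0) if len(A) else 0)
np.set_printoptions(precision=3,suppress=True)
go(w(.0245,-.109,.20))"
```

```text
paddle 1427 [  22.9 -108.6  170.1]
posts 481 [ 22.9  25.9 178.6]
post 252 [ 22.8  14.  179. ]
lever 229 [ 23.   39.1 178.3]
cap 0 0
t 6.95 press xyz [-62.7  17.3 301. ] shift [3.502 5.035 4.044] turn [ 0.001 -0.008 -0.029] w 0.002 F [-0.6 -0.  -0. ] 0.0
```

View pics/w4.png

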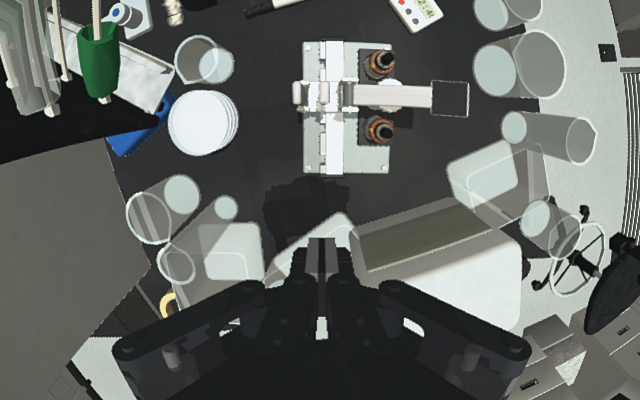

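The lever is home (25 mm from the post) and the head is at x = 22.9, against 24.5 for the vial. Next I'll move above the paddle with the fingers shut.

Emit:
{"method": "jog_arm", "body": {
  "targets": [
    [[1.5,2.5,0],[0,0,0],0],
    [[3.4,5.1,0],[0,0,0],0],
    [[3.4,5.1,1],[0,0,0],0],
    [[3.4,5.1,2],[0,0,0],0],
    [[3.4,5.1,3.5],[0,0,0],0],
    [[3.4,5.1,4.5],[0,0,0],0],
    [[3.4,5.1,4.5],[0,0,0],0],
    [[3.4,5.1,4.5],[0,0,0],0]
  ]
}}

```text
time: 7.95
tool_pos: [0.5754, -0.1152, 0.1893]
tool_rot: [0.0, 0.993, -0.122, 0.001]
contact_force: [-0.8, 0.4, -0.7]
gripper_width: 0.003
grasp_force: 0.0
```

```bash
python3 -c "
from h import *
go(w(.023,-.113,.134))"
```

```text
t 7.95 press xyz [  22.4 -110.7  189.3] shift [0.02  0.092 2.212] turn [ 0.002 -0.012 -0.028] w 0.003 F [-0.8  0.4 -0.7] 0.0
```

Emit:
{"method": "jog_arm", "body": {
  "targets": [
    [[0,0,0.7],[0,0,0],0],
    [[0,0,1.1],[0,0,0],0],
    [[0,0.1,1.5],[0,0,0],0],
    [[0,0.1,1.9],[0,0,0],0],
    [[0,0.1,2.2],[0,0,0],0],
    [[0,0.1,2.4],[0,0,0],0],
    [[0,0.1,2.4],[0,0,0],0]
  ]
}}

```text
time: 8.82
tool_pos: [0.5737, -0.1173, 0.1283]
tool_rot: [0.0, 0.993, -0.122, 0.0]
contact_force: [-0.2, -2.5, 3.7]
gripper_width: 0.001
grasp_force: 1.5
```

```bash
python3 -c "
from h import *
go(w(.023,-.113,.134))
p,L=wcloud();cv2.imwrite('pics/w5.png',cv2.resize(p[100:330,200:500,::-1],None,fx=2.5,fy=2.5,interpolation=cv2.INTER_CUBIC))
print(L[190:330:12,400:480:16].astype(int).tolist() if 0 else '')"
```

```text
t 8.82 press xyz [  21.3 -113.1  128.3] shift [ 0.067 -0.003 -0.229] turn [ 0.003 -0.005 -0.026] w 0.001 F [-0.2 -2.5  3.7] 1.5136154610081576
```

View pics/w5.png

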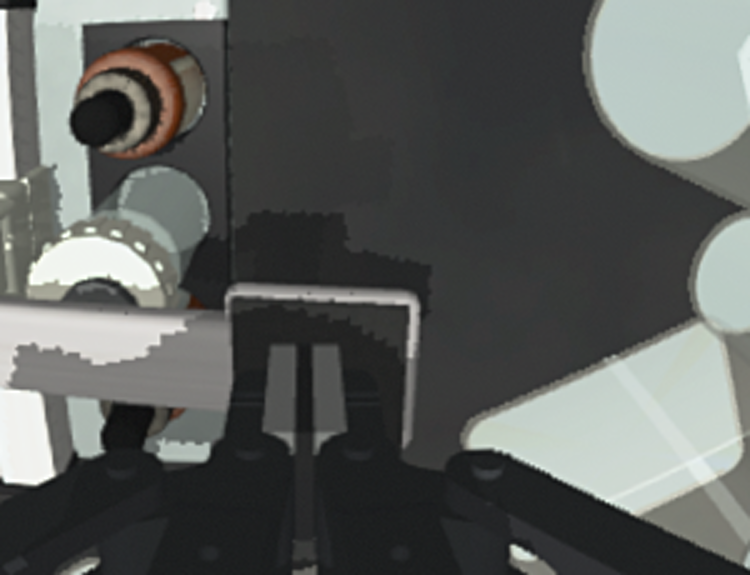

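```bash
python3 -c "
from h import *
p,L=wcloud()
for v,u in((224,300),(224,310),(224,325),(224,345),(228,360),(235,355),(250,355),(260,358),(240,250),(240,270),(205,230)): print(v,u,L[v,u].round(1))"
```

```text
224 300 [  37.4 -102.8  148.8]
224 310 [  37.3 -107.8  148.4]
224 325 [  38.  -115.2  150.4]
224 345 [  38.4 -124.9  151.3]
228 360 [  36.2 -132.4  151.4]
235 355 [  33.1 -129.9  152.9]
250 355 [  24.  -130.4  151.1]
260 358 [  18.6 -132.1  151.9]
240 250 [ 25.  -74.8 141.5]
240 270 [ 26.4 -86.3 144.2]
205 230 [ 36.  -56.9 114.5]
```

```bash
python3 -c "
from h import *
p,L=wcloud()
for v,u in((239,313),(242,330),(250,313),(260,313),(272,313),(255,322),(245,322),(248,298),(258,298),(255,340)): print(v,u,L[v,u].round(1))
s=state();print(s['contact_force'],s['ft_torque'])"
```

```text
239 313 [  31.7 -109.3  154.2]
242 330 [  31.6 -117.4  157.6]
250 313 [  31.5 -109.5  165.8]
260 313 [  32.2 -109.8  176.7]
272 313 [  31.  -109.9  184.5]
255 322 [  31.6 -113.6  170.9]
245 322 [  31.6 -113.6  160.8]
248 298 [  28.3 -102.1  157.3]
258 298 [  27.7 -102.6  166.4]
255 340 [  27.5 -122.   163.2]
[-0.96870279 -2.78494521  3.42393268] [-0.32709373  0.05558127 -0.06630315]
```

The depth shows the fingertips resting on the paddle at about 150 mm, so it has about 16 mm left to go. I'll push further and watch the force.

Emit:
{"method": "jog_arm", "body": {
  "targets": [
    [[0,0,0.2],[0,0,0],0],
    [[0,0,0.4],[0,0,0],0],
    [[0,0,0.6],[0,0,0],0],
    [[0,0,0.6],[0,0,0],0]
  ]
}}

```text
time: 9.48
tool_pos: [0.5743, -0.1179, 0.1148]
tool_rot: [0.001, 0.993, -0.121, 0.001]
contact_force: [-1.1, -3.9, 9.1]
gripper_width: 0.0
grasp_force: 4.4
```

```bash
cat > m.py <<'E'
from h import *
p,L=wcloud()
for v,u in((224,325),(228,360),(240,265)): print(v,u,L[v,u].round(1))
go(w(.023,-.113,.134))
E
python3 m.py
```

```text
224 325 [  39.  -115.7  137.5]
228 360 [  36.8 -133.   137.6]
240 265 [ 28.3 -84.7 133.2]
t 9.53 press xyz [  22.1 -113.6  114.8] shift [ 0.039 -0.021 -0.768] turn [ 0.011 -0.018 -0.026] w 0.004 F [-1.6 -3.9  8.8] 4.388262124907669
```

Emit:
{"method": "jog_arm", "body": {
  "targets": [
    [[0,0,0.15],[0,0,0],0],
    [[0,0,0.3],[0,0,0],0],
    [[0,0,0.3],[0,0,0],0]
  ]
}}

```text
time: 9.9
tool_pos: [0.5771, -0.1187, 0.114]
tool_rot: [0.002, 0.993, -0.121, 0.004]
contact_force: [-8.3, -0.3, 30.7]
gripper_width: -0.004
grasp_force: 15.4
```

```bash
python3 m.py
```

```text
224 325 [nan nan nan]
228 360 [  39.1 -133.2  136. ]
240 265 [ 31.7 -85.1 133.9]
t 9.95 press xyz [  24.9 -113.6  114.1] shift [-0.071 -0.024 -0.798] turn [ 0.014 -0.064 -0.024] w -0.003 F [-9.1 -0.2 31.2] 15.320154501241632
```

The paddle is level at about 135 mm and the force has jumped to 31 N, so the pedal is on its stop. I'll lift off.

Emit:
{"method": "jog_arm", "body": {
  "targets": [
    [[0,0,-0.5],[0,0,0],0],
    [[0,0,-1],[0,0,0],0],
    [[0,0,-1.5],[0,0,0],0],
    [[0,0,-2],[0,0,0],0],
    [[0,0,-3],[0,0,0],0],
    [[0,0,-5],[0,0,0],0],
    [[0,0,-7],[0,0,0],0],
    [[0,0,-8],[0,0,0],0]
  ]
}}

```text
time: 10.95
tool_pos: [0.5738, -0.1175, 0.3087]
tool_rot: [0.001, 0.993, -0.122, 0.001]
contact_force: [0.5, 0.5, -0.1]
gripper_width: 0.002
grasp_force: 0.0
```

Emit:
{"method": "jog_arm", "body": {
  "targets": [
    [[-2,-2,0],[0,0,0],0],
    [[-4,-4,0],[0,0,0],0],
    [[-4,-4,0],[0,0,0],0],
    [[-4,-4,0],[0,0,0],0],
    [[-4,-4,0],[0,0,0],0]
  ]
}}

```text
time: 11.58
tool_pos: [0.5009, 0.0032, 0.3051]
tool_rot: [0.0, 0.993, -0.122, -0.0]
contact_force: [-0.3, 0.3, -0.2]
gripper_width: -0.002
grasp_force: 0.0
```

```bash
python3 -c "
from h import *
np.set_printoptions(precision=1,suppress=True)
p,L=wcloud();cv2.imwrite('pics/w6.png',p[:,:,::-1])
D=L.reshape(-1,3)
for n,x0,x1,y0,y1,z0,z1 in(('paddle',-20,60,-132,-88,125,180),('post',-20,60,2,24,174,186),('lever',-20,60,27,55,174,186),('cap',32,45,-78,-42,100,122),('cap2',4,15,-78,-42,100,122)):
    A=D[(D[:,1]<y1)&(D[:,1]>y0)&(D[:,2]>z0)&(D[:,2]<z1)&(D[:,0]>x0)&(D[:,0]<x1)];print(n,len(A),A.mean(0) if len(A) else 0,np.percentile(A[:,2],[50,90]) if len(A) else 0)
go(w(.023,-.113,.134))"
```

```text
paddle 1484 [  23.4 -108.8  170.2] [170.6 175.7]
post 232 [ 23.3  13.7 178.9] [179.1 180.3]
lever 198 [ 23.7  38.8 178.4] [178.8 180. ]
cap 45 [ 41.3 -60.6 109.1] [109.3 110.7]
cap2 169 [ 10.7 -61.1 109. ] [109.3 110.6]
t 11.62 press xyz [-77.9 -13.4 305.1] shift [4.1 4.  6.8] turn [ 0.  0. -0.] w 0.003 F [ 0.5 -0.6 -0.5] 0.0
```

View pics/w6.png

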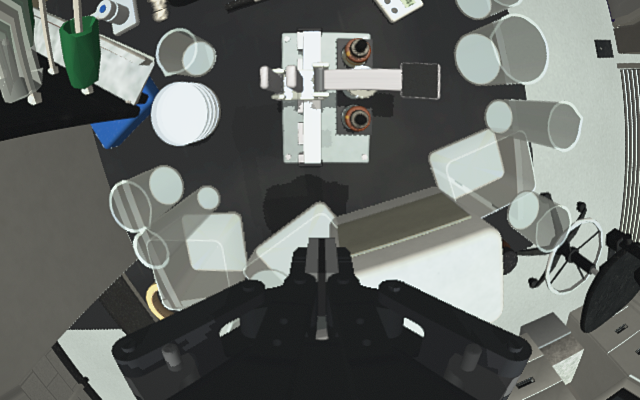

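The cap top is down to about 109 mm (was 116), the pedal is up at 170, the lever is home and the head is over the vial with its neighbours still standing. I'm handing in.

```bash
python3 -c "
from plant import *
print(job_done())"
```

```text
the job is handed in; nothing more can be done
None
```

I handed the job in at about 11.6 s. By the last camera check, the head is locked over the vial with the lever home, the cap is fully down (top at about 109 mm, was about 116), the pedal is up, and the bottles are still standing; `job_done()` gave no verdict.

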